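Offer a quarter-turn plug up to its new housing

TASK

Turn the steel quarter-turn plug in the old housing until its key lines up with the slot, lift it out, and carry it across above the canister, tin and spring standing in the way, higher than the tallest of them and without disturbing them. Offer it up to the empty housing with the long straight slot (not the one with the round hole): hold it upright and centred about a centimetre above the slot, its key in line with the slot, and let neither the plug nor the robot ever touch that housing, whose sealing face is freshly prepared. Finish still gripping the plug there, motionless, without setting it down or letting go.

Things in the scene. Friction and masses are not known exactly. Their poses are not given: they have to be found in the camera images.
- plug: Loose steel quarter-turn plug, 50 mm tall, about 0.15 kg. From below: cross key 43 mm long (along x), 8 wide, z 0 to 6; stem 11 mm across; round collar 32 mm across, z 16 to 22; dark grip bar, z 22 to 50, 44 mm long (along x), 16 mm thick (along y: grip it across this), above and parallel to the key. Same after a half turn. Origin: centre of the key's underside; z up.
- plug_key (a point): Centre of the underside of the plug's key, its lowest point (the plug's origin, same axes).
- plug_grip (a point): Middle of the plug's grip bar, 36 mm above the plug's origin, same axes. At the start the plug's x axis is turned 0.9 to 1.4 rad anticlockwise (seen from above) from the slot of old_housing; it turns with light friction, either way.
- old_housing: Fixed square housing, 76 x 76 x 24 mm, right of the obstacles, with the plug in it. Top plate 8 mm thick with a central slot 46 mm long (along the housing's x), 16 mm wide; below it a round chamber 46 mm across, 10 mm deep. The plug stands with its collar on the top face, its key locked under the plate; it lifts out when the key is within about 0.15 rad of the slot. Origin: underside centre, z up.
- old_housing_mouth (a point): Centre of the slot in the top face of old_housing (24 mm above the bench), same axes as the housing. The underside of the seated plug's key is 16 mm below it.
- slot_housing: The target: fixed empty housing like old_housing (76 x 76 x 24 mm, same slot 46 mm long along its x axis, 16 mm wide), on the robot's left of the row of obstacles; may be the nearer or the farther of the two empty housings. Origin: centre of the underside, z up.
- slot_housing_mouth (a point): Centre of the slot, in the top face of slot_housing (24 mm above the bench), same axes as the housing (x along the slot).
- round_housing: Fixed empty housing of the same outside (76 x 76 x 24 mm), but with one round hole 30 mm across in its top instead of a slot; the wrong place. Origin: centre of the underside.
- canister: Bystander: blue canister, standing, 65 mm across, 135 mm tall, in the row between old_housing and the two empty housings. Origin: centre of the underside.
- tin: Bystander: paint tin, 102 mm across, 121 mm tall, in the middle of the row. Origin: centre of the underside.
- spring: Bystander: black coil spring, standing, 62 mm across, 77 mm tall, in the row. Origin: centre of the underside.

How it is judged (in metres and radians):
On the way, in this order (a step that is already met when the one before it is completed fails the run):
1. the plug is turned in line with the slot while still seated in the old housing (angle between the x axis of plug and the x axis of old_housing, either way round below 0.25 rad and z of plug_key in the frame of old_housing_mouth below -0.009 m), for 0.1 s.
2. the plug is lifted clear out of the old housing (z of plug_key in the frame of old_housing_mouth above 0.02 m), for 0.1 s.
3. the plug crosses the row of obstacles above the height of the tallest (height (world z) of plug_key above 0.135 m and world y of plug_key between -0.11 and 0.04 m), for 0.05 s.
At the end, for the whole second after the job is handed in: Plug held still in the gripper, upright within 0.12 rad, over the slotted empty housing: key within 6 mm of the slot centre, 2 to 20 mm above the top face, within 0.15 rad of the slot (either way round), touching only the fingers; canister, tin, spring standing within 15 mm of their places (horizontal distance between plug_key and slot_housing_mouth below 0.006 m and z of plug_key in the frame of slot_housing_mouth between 0.002 and 0.02 m and angle between the x axis of plug and the x axis of slot_housing, either way round below 0.15 rad and angle between plug's own z axis and vertical below 0.12 rad and contact force between the fingers and plug above 2 N and contact force between plug and slot_housing below 0.1 N and linear speed of plug below 0.02 m/s and angular speed of plug below 0.2 rad/s and contact force between plug and canister below 0.1 N and contact force between plug and tin below 0.1 N and contact force between plug and spring below 0.1 N and distance of each of canister, tin, spring from where it was at the start of the episode below 0.015 m and angle between each of canister, tin, spring's own z axis and vertical below 0.15 rad); the arm keeps its last pose, push and grip.
It fails at once if the plug or the robot touches the target housing (contact force between any of plug, the arm, the fingers and slot_housing above 0.5 N).
It fails at once if the canister, tin or spring is shoved or tipped (distance of any of canister, tin, spring from where it was at the start of the episode above 0.015 m or angle between any of canister, tin, spring's own z axis and vertical above 0.15 rad).
It also fails if it takes over 48 s, if anything falls off the work surface, if the arm or the gripper's body presses on something with over 40 N, if the wrist force passes 120 N, or if a joint passes its speed limit or range.

ROBOT

A 6-joint arm with a two-finger parallel gripper is mounted at the origin on a cart in front of the work surface, level with it; the furniture and walls round the work are solid. World frame = base frame: x ahead of the robot, y to its left, z up, the work surface at z = 0. Lengths are in mm, angles in degrees, forces in N, time in s.
With the tool pointing down it reaches from about 250 to 775 mm from the base axis. Payload 8.9 kg.
Tool frame: the origin (TCP) lies on the centre line of the jaws, within the pads' length; the fingertips stand 11 mm ahead of it and the grasp point (between the pads) lies 8 mm behind it; z points along the fingers, y is the line along which they close (so a half turn about z gives the same grasp; the last joint's range is limited). The gripper opens to 85 mm and grips with 20 to 120 N. Pads are 22 mm wide; open, the fingers measure 114 mm over their backs; the gripper's body (76 mm by 85 mm) begins 54 mm behind the grasp point. The pads swing forward as they close: fully open they stand 13 mm farther back than shut.
Start: joints at [-74.96, 16.656, -8.789, 64.555, 0, 82.019], TCP at [205.316, -483.186, 242.305] pointing down, gripper open.
Joint ranges: [-144.48, 144.48], [-52.06, 99.96], [-74.48, 78.29], [-112.23, 115.85], [-86.99, 84.42], [-180, 180]. Speed limits (degrees/s): [127.2, 127.2, 159.86, 180, 180, 180].

INTERFACE

Orientations are given as [roll, pitch, yaw] about the fixed x, y, z axes, in that order (R = Rz(yaw) Ry(pitch) Rx(roll)).
In Python, from rig import env gives the robot as it stands.
- The arm moves only by the tool shift_gripper, called after "Request:" by a JSON object that holds its "op" and its "data", one argument or row to a line. Schema: {"type":"object","properties":{"plan":{"type":"array","items":{"type":"array","items":{"type":"array","items":{"type":"number"},"minItems":6,"maxItems":6},"minItems":1,"maxItems":10},"minItems":1,"maxItems":1},"jaw":{"type":"number"},"force":{"type":"number"},"only":{"type":"string"},"quiet":{"type":"boolean"},"lines":{"type":"string"}},"required":["plan"],"additionalProperties":false}. plan is a list that holds a single list of rows (three levels of brackets), with 1 to 10 rows, each of 6 numbers: dx, dy, dz in mm, then a rotation vector rx, ry, rz in degrees; each row is the pose to reach, as a shift and turn from the pose commanded when the call began, along the tool's axes at that moment; what a row does not reach only later rows make up. A row lasts 1/8 s, in which the tool goes at most 62.5 mm and 10.7 degrees, less where a joint would pass 70% of its speed; a pose out of reach is approached as far as the arm can. jaw is the finger opening in mm, set as the call begins (left out keeps the last). The fingers move at their own pace and stop on an object; force is the grip in N (left out, the last holds). Time passes only in rows, so rows that do not move let the fingers close. The tool returns the time, the measured TCP pose, the force, the opening and the grip force at its end. only (a regular expression) keeps the lines of the reply that match it, lines (a string "A,B") keeps lines A to B, and quiet returns only ok. Input that does not fit is refused with a message, and nothing moves.
- env.get_obs(): the state, without advancing time (a new reading comes with each control period).
- env.camera(name): name is "side" or "top"; returns the picture (480x640x3 uint8, red, green, blue); there is no depth.
- env.camera_model(name): a dict with "camera_matrix" (3x3 intrinsics, pixels), "origin" and "attitude" of the camera in the world. Camera axes: x right, y down, z forward; pixel columns grow to the right and rows downward; lengths in mm; the calibration is good to about 2 mm. A picture is of the moment at which its call begins. camera_model takes no time and is no camera call.
- env.finish_job(): hands the job in; it is judged then, once.
The state is a dict: "time": time; "joints": joint angles; "qd": joint speeds; "joint_torque": joint torques, N m; "tcp_pos": TCP position; "orientation": TCP orientation; "wrist_force": force on the tool from outside, world axes, zero at the start; "ft_torque": the same for the moment, N m; "width": finger opening in mm; "grip_force": force on a finger pad.
Only numpy, scipy, OpenCV 4.12 (cv2) and the standard library are available. Lean on these libraries where they do the work, as an engineer would, in place of code of your own. Each camera call takes 0.05 s, during which the arm holds its last target. There are 200 camera calls.

## Working session

There is one attempt and no reset: what is moved stays moved. The work goes in short steps, Python scripts to look and compute and a tool call to move; the robot and the scene stay as the last step left them, time stands still between calls to the robot, and variables do not carry over. Pictures are saved under pics/ and viewed, at most 10 in all, crops included, and the job is handed in when it is done.

```bash
ls; mkdir -p pics; python3 - <<'E'
from rig import env
import cv2
for n in("top","side"):
    cv2.imwrite(f"pics/{n}0.png",env.camera(n)[:,:,::-1]); print(n,env.camera_model(n))
print(env.get_obs())
E
```

```text
pics
rig.py
top {'camera_matrix': array([[451.48097888,   0.        , 320.94634271],
       [  0.        , 451.48097888, 240.61570993],
       [  0.        ,   0.        ,   1.        ]]), 'origin': array([523.18880445,  -3.96576008, 921.87081996]), 'attitude': array([-174.88687249,   -2.0256923 ,  -88.82536068])}
side {'camera_matrix': array([[574.20281439,   0.        , 318.31288453],
       [  0.        , 574.20281439, 232.37271969],
       [  0.        ,   0.        ,   1.        ]]), 'origin': array([ 631.26318059, -839.5493889 ,  526.55792468]), 'attitude': array([-1.19820108e+02,  1.08778576e+00,  9.51616947e-02])}
{'time': 0.1, 'joints': array([-7.49622141e+01,  1.66849384e+01, -8.82413851e+00,  6.45528249e+01,
        6.76366734e-04,  8.20198204e+01]), 'qd': array([-0.02294086, -0.05206592,  0.10932698,  0.07895261, -0.04908513,
       -0.0102383 ]), 'joint_torque': array([ 2.15072279e-03, -5.37977028e+01,  3.31918359e+01,  9.26582026e-03,
       -1.26186483e-04,  1.43847745e-05]), 'tcp_pos': array([ 205.21265259, -482.86196145,  241.81359509]), 'orientation': array([-1.79938792e+02, -9.26367645e-03,  2.30179602e+01]), 'wrist_force': array([-0.42403688,  0.25184256,  0.10253382]), 'ft_torque': array([ 0.01569692, -0.04460334,  0.06932014]), 'grip_force': 0.0, 'width': 85.52212689036783}
```
View pics/top0.png

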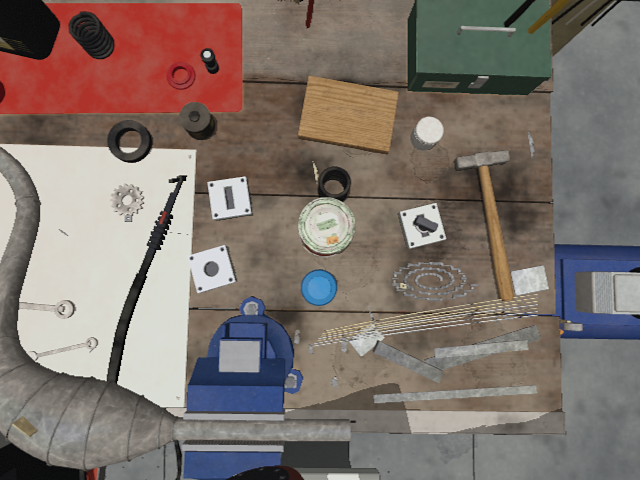

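View pics/side0.png

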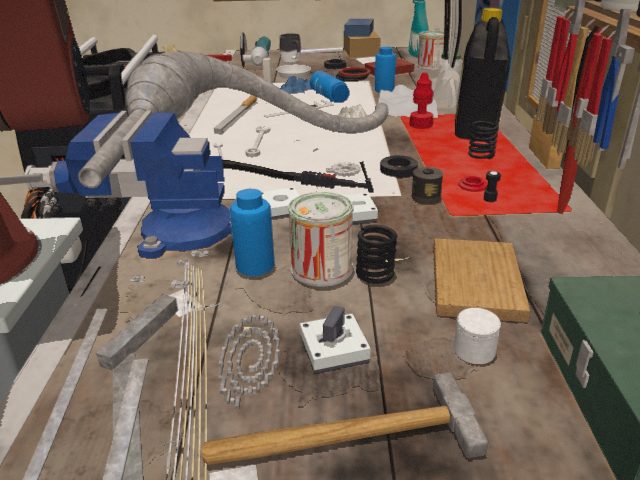

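The top view shows the old housing with the plug at (423,226), the slotted target at (230,198) and the round-hole housing at (212,268). The canister is at (319,287), the tin at (326,225) and the spring at (335,182). Next I'll measure the housings and the plug.

```bash
cat > h.py <<'E'
import numpy as np, cv2
from scipy.spatial.transform import Rotation as Ro
from rig import env
def cam(n):
    m=env.camera_model(n); return m["camera_matrix"],np.array(m["origin"]),Ro.from_euler('xyz',m["attitude"],degrees=True).as_matrix()
def ray(n,px,z):
    K,o,R=cam(n); p=np.atleast_2d(np.array(px,float))
    d=(R@np.linalg.inv(K)@np.c_[p,np.ones(len(p))].T).T
    return o+d*((z-o[2])/d[:,2])[:,None]
def proj(n,P):
    K,o,R=cam(n); c=(K@R.T@(np.atleast_2d(P)-o).T).T; return c[:,:2]/c[:,2:]
def rect(pts):  # plane points -> centre, size, angle
    (c,s,a)=cv2.minAreaRect(np.float32(pts[:,:2])); return np.round(c,1),np.round(s,1),round(a,1)
E
python3 - <<'E'
from h import *
im=cv2.imread("pics/top0.png"); hsv=cv2.cvtColor(im,cv2.COLOR_BGR2HSV)
def big(mask,roi,k=1):
    x0,y0,x1,y1=roi; m=np.zeros_like(mask); m[y0:y1,x0:x1]=mask[y0:y1,x0:x1]
    cs=cv2.findContours(m,cv2.RETR_EXTERNAL,cv2.CHAIN_APPROX_NONE)[0]; return max(cs,key=cv2.contourArea)[:,0]
white=((hsv[:,:,2]>190)&(hsv[:,:,1]<40)).astype(np.uint8)*255
dark=((hsv[:,:,2]<130)).astype(np.uint8)*255
for n,r in dict(old=(395,198,450,254),slot=(202,170,258,226)).items():
    c=big(white,r); print(n,rect(ray("top",c,24)), c.min(0),c.max(0))
c=big(dark,(220,183,240,213)); print("slot",rect(ray("top",c,24)))
c=big(((hsv[:,:,2]<100)*255).astype(np.uint8),(405,205,440,245)); print("grip",rect(ray("top",c,50)),c.min(0),c.max(0))
a=cv2.resize(im[195:257,390:455],None,fx=6,fy=6,interpolation=2); b=cv2.resize(im[167:229,197:262],None,fx=6,fy=6,interpolation=2)
cv2.imwrite("pics/c1.png",np.hstack([a,b]))
E
```

```text
old (array([ 640.8, -238.6]), array([75.2, 75.9]), 15.5) [400 203] [445 247]
slot (array([687. , 152.3]), array([75.3, 76.3]), 10.2) [208 177] [250 218]
slot (array([686.9, 152.3]), array([44.8, 14.5]), 9.2)
grip (array([ 638.7, -236.9]), array([44.6, 26.6]), 57.3) [413 215] [437 231]
```

View pics/c1.png

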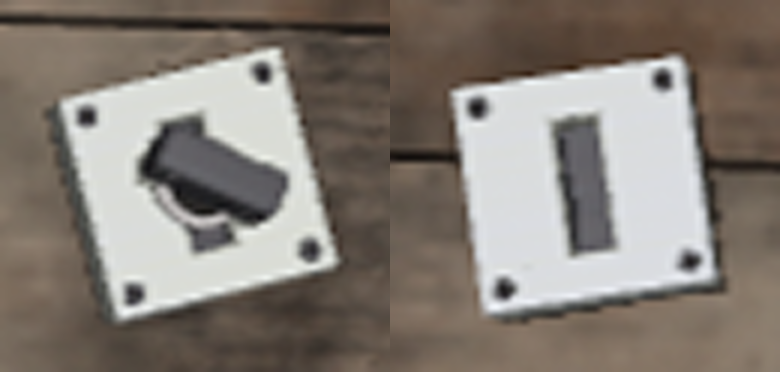

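Request:
{"op": "shift_gripper", "data": {
  "plan": [
    [[50,-5,0,0,0,-10],[100,-11,5,0,0,-20],[150,-16,10,0,0,-30],[200,-22,20,0,0,-40],[250,-27,30,0,0,-50],[300,-33,40,0,0,-60],[350,-38,50,0,0,-70],[400,-44,60,0,0,-80],[450,-49,70,0,0,-90],[496,-55,80,0,0,-100]]
  ],
  "jaw": 85
}}

```text
time: 1.35
tcp_pos: [641.6, -237.4, 161.4]
orientation: [-180.0, -0.0, 123.4]
wrist_force: [1.0, -0.4, 0.0]
width: 84.9
grip_force: 0.0
```

Request:
{"op": "shift_gripper", "data": {
  "plan": [
    [[0,0,0,0,0,-10],[0,0,0,0,0,-20],[0,0,0,0,0,-30],[0,0,0,0,0,-40],[0,0,0,0,0,-50],[0,0,0,0,0,-60],[0,0,0,0,0,-70],[0,0,0,0,0,-80],[0,0,0,0,0,-90],[0,0,0,0,0,-100]]
  ]
}}

```text
time: 2.6
tcp_pos: [640.0, -238.4, 161.7]
orientation: [179.9, -0.0, -136.6]
wrist_force: [-0.2, -1.3, 0.4]
width: 85.1
grip_force: 0.0
```

```bash
python3 - <<'E'
from h import *
im=cv2.imread("pics/top0.png")
# grip top edge: pixel corners read off the crop
p=np.array([[175,133],[288,180],[155,165],[263,222]])/6+[389.9,194.9]
P=ray("top",p,58)[:,:2]; print(P)
for a,b in((1,0),(3,2)): d=P[a-0]-P[b]; d=-d; print(np.degrees(np.arctan2(d[1],d[0])))
print(env.get_obs()['joints'])
E
```

```text
[[ 651.67547792 -223.03028715]
 [ 637.23655381 -259.99714077]
 [ 641.0486585  -216.50856386]
 [ 623.33088596 -251.78539135]]
68.66482579679354
63.331927519502834
[-2.65597035e+01  3.68559076e+01  1.13990972e+01  6.46020855e+01
 -7.61925825e-04 -6.99123290e+01]
```

Request:
{"op": "shift_gripper", "data": {
  "plan": [
    [[0,0,30,0,0,-10],[0,0,60,0,0,-20],[0,0,85,0,0,-23],[0,0,100,0,0,-23],[0,0,110,0,0,-23],[0,0,116,0,0,-23],[0,0,116,0,0,-23]]
  ]
}}

```text
time: 3.48
tcp_pos: [640.4, -238.7, 46.4]
orientation: [-180.0, 0.0, -114.0]
wrist_force: [0.2, 0.0, -0.4]
width: 85.1
grip_force: 0.0
```

Request:
{"op": "shift_gripper", "data": {
  "plan": [
    [[0,0,0,0,0,0],[0,0,0,0,0,0],[0,0,0,0,0,0],[0,0,0,0,0,0],[0,0,0,0,0,0],[0,0,0,0,0,0]]
  ],
  "jaw": 10,
  "force": 40
}}

```text
time: 4.22
tcp_pos: [640.5, -238.6, 46.6]
orientation: [-180.0, 0.0, -114.0]
wrist_force: [-1.0, 0.4, 3.9]
width: 15.2
grip_force: 40.5
```

```bash
python3 - <<'E'
from h import *
a=env.camera("top")[:,:,::-1][150:300,350:500]; b=env.camera("side")[:,:,::-1][250:400,260:410]
cv2.imwrite("pics/c2.png",cv2.resize(np.hstack([a,b]),None,fx=2.6,fy=2.6,interpolation=2)); o=env.get_obs(); print(o['wrist_force'],o['ft_torque'])
E
```

```text
[0.09042805 0.33621678 4.95146793] [ 0.06836386  0.17893729 -0.04475208]
```

View pics/c2.png

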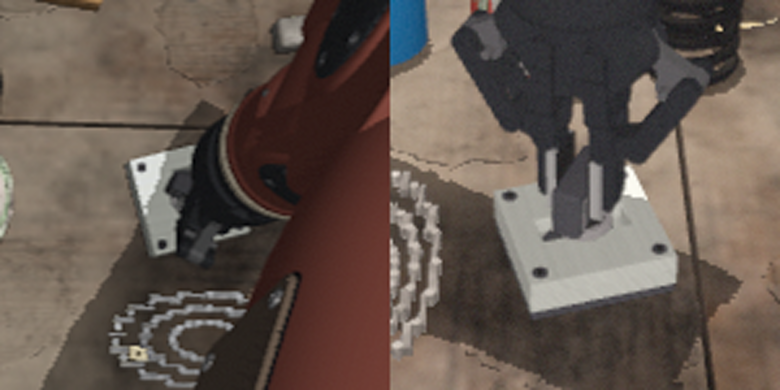

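The plug is gripped (width 15.2 mm, 40 N). Turning it clockwise into line with the slot, raised 1 mm inside the free play.

Request:
{"op": "shift_gripper", "data": {
  "plan": [
    [[0,0,-1,0,0,0],[0,0,-1,0,0,7],[0,0,-1,0,0,14],[0,0,-1,0,0,21],[0,0,-1,0,0,28],[0,0,-1,0,0,35],[0,0,-1,0,0,42],[0,0,-1,0,0,48],[0,0,-1,0,0,50.5],[0,0,-1,0,0,50.5]]
  ],
  "force": 60
}}

```text
time: 5.58
tcp_pos: [639.9, -238.4, 46.8]
orientation: [180.0, -0.0, -164.5]
wrist_force: [-0.1, -0.1, -2.1]
width: 14.9
grip_force: 59.7
```

Request:
{"op": "shift_gripper", "data": {
  "plan": [
    [[0,0,0,0,0,0],[0,0,0,0,0,0]]
  ]
}}

```text
time: 5.82
tcp_pos: [640.2, -238.5, 47.1]
orientation: [180.0, -0.0, -164.4]
wrist_force: [-0.6, -0.1, -1.9]
width: 15.0
grip_force: 59.7
```

```bash
python3 - <<'E'
from h import *
b=env.camera("side")[:,:,::-1][250:400,250:420]
cv2.imwrite("pics/c3.png",cv2.resize(b,None,fx=4,fy=4,interpolation=2)); o=env.get_obs(); print(o['wrist_force'],o['ft_torque'],o['joints'])
E
```

```text
[-0.04861805  0.06726044 -2.84036325] [ 0.00206533 -0.05972815 -0.01431918] [-2.65613471e+01  4.21645240e+01  3.14977861e+00  5.09966619e+01
  3.81802755e-03 -4.21068948e+01]
```

View pics/c3.png

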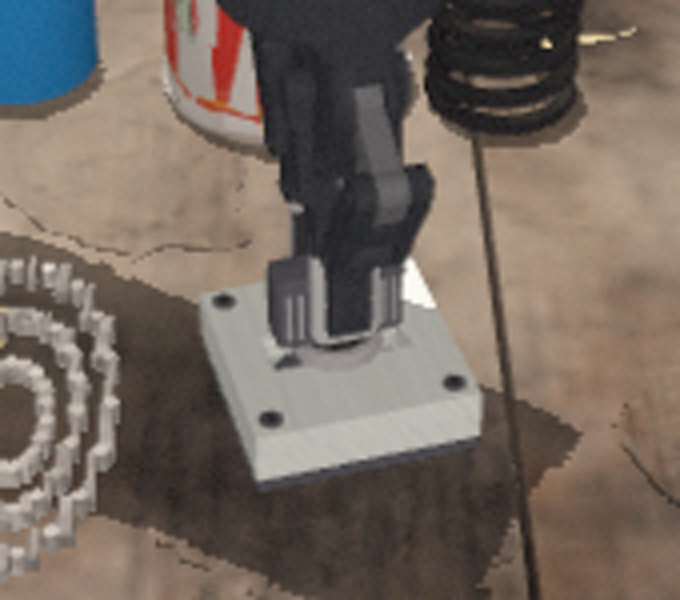

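The grip bar now runs along the slot (slot ends visible at about (285,350) and (400,335) in the crop), and the wrist forces are low. Lifting gently.

Request:
{"op": "shift_gripper", "data": {
  "plan": [
    [[0,0,-2,0,0,0],[0,0,-5,0,0,0],[0,0,-8,0,0,0],[0,0,-12,0,0,0],[0,0,-16,0,0,0],[0,0,-16,0,0,0]]
  ]
}}

```text
time: 6.62
tcp_pos: [640.6, -238.8, 63.8]
orientation: [-180.0, 0.0, -164.5]
wrist_force: [-0.6, 0.3, -2.7]
width: 14.8
grip_force: 59.7
```

Request:
{"op": "shift_gripper", "data": {
  "plan": [
    [[0,0,-10,0,0,0],[0,0,-30,0,0,0],[0,0,-50,0,0,0],[0,0,-70,0,0,0],[0,0,-90,0,0,0],[0,0,-110,0,0,0],[0,0,-130,0,0,0],[0,0,-145,0,0,0],[0,0,-150,0,0,0],[0,0,-150,0,0,0]]
  ]
}}

```text
time: 7.88
tcp_pos: [640.3, -238.6, 213.2]
orientation: [180.0, -0.0, -164.5]
wrist_force: [0.7, 0.2, -1.7]
width: 15.0
grip_force: 59.6
```

```bash
python3 - <<'E'
from h import *
b=env.camera("side")[:,:,::-1]; cv2.imwrite("pics/s4.png",b)
cv2.imwrite("pics/c4.png",cv2.resize(b[130:380,210:460],None,fx=2.4,fy=2.4,interpolation=2))
K,o,R=cam("side"); o=env.get_obs(); t=o['tcp_pos']; print(t,o['joints'],proj("side",[t,t-[0,0,38]]))
E
```

```text
[ 640.09260857 -238.48478127  212.70095222] [-2.65613407e+01  3.54208254e+01  1.65251031e+01  7.11513479e+01
  1.25587922e-03 -4.20807840e+01] [[331.69219571 209.65591142]
 [331.92406644 237.45433982]]
```

View pics/c4.png

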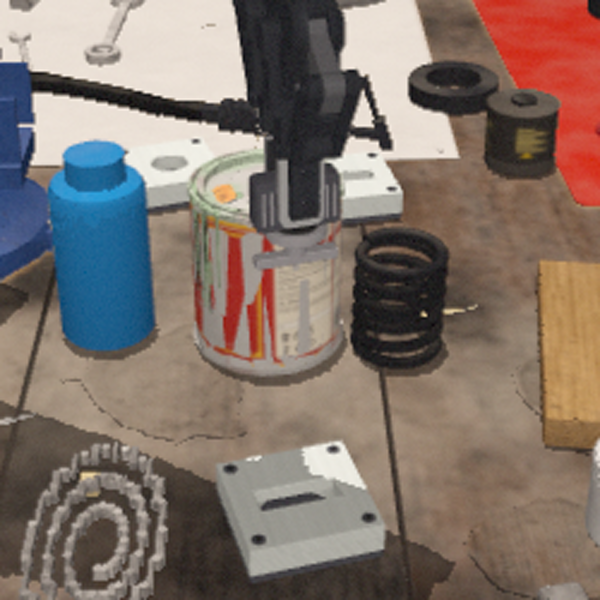

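The plug is out and upright, key underside mid-point at about image (333,238), close to where I predicted it. Crossing at key height of about 175 mm.

Request:
{"op": "shift_gripper", "data": {
  "plan": [
    [[-4,10,0,0,0,0],[-14,35,0,0,0,1],[-28,70,0,0,0,2],[-45,110,0,0,0,3],[-62,150,0,0,0,4],[-78,190,0,0,0,5],[-94,230,0,0,0,5.5],[-111,270,0,0,0,5.5],[-127,310,0,0,0,5.5],[-139,340,0,0,0,5.5]]
  ]
}}

```text
time: 9.18
tcp_pos: [682.6, 128.9, 212.7]
orientation: [180.0, -0.1, -169.9]
wrist_force: [-0.2, -1.4, -1.2]
width: 14.9
grip_force: 59.6
```

Request:
{"op": "shift_gripper", "data": {
  "plan": [
    [[0,0,0,0,0,0],[0,0,0,0,0,0]]
  ]
}}

```text
time: 9.43
tcp_pos: [682.8, 126.3, 212.8]
orientation: [-180.0, -0.1, -170.0]
wrist_force: [-0.1, -0.1, -1.9]
width: 14.6
grip_force: 59.6
```

Request:
{"op": "shift_gripper", "data": {
  "plan": [
    [[-4,10,0,0,0,0],[-8.5,22,10,0,0,0],[-8.5,25,25,0,0,0],[-8.5,25,45,0,0,0],[-8.5,25,65,0,0,0],[-8.5,25,85,0,0,0],[-8.5,25,100,0,0,0],[-8.5,25,111,0,0,0],[-8.5,25,118,0,0,0],[-8.5,25,118,0,0,0]]
  ]
}}

```text
time: 10.68
tcp_pos: [687.1, 152.3, 95.0]
orientation: [-180.0, -0.0, -170.0]
wrist_force: [-0.4, 0.3, -2.6]
width: 15.0
grip_force: 59.6
```

```bash
python3 - <<'E'
from h import *
b=env.camera("side")[:,:,::-1]; cv2.imwrite("pics/s5.png",b)
a=env.camera("top")[:,:,::-1]; cv2.imwrite("pics/t5.png",a)
o=env.get_obs(); t=o['tcp_pos']; print(t,o['orientation']); u=proj("side",[t-[0,0,38.5],[686.9,152.3,24]]); print(u)
x,y=u[0].astype(int)
cv2.imwrite("pics/c5.png",np.hstack([cv2.resize(b[y-50:y+50,x-65:x+65],None,fx=3,fy=4,interpolation=2),cv2.resize(a[150:250,180:310],None,fx=3,fy=4,interpolation=2)])); print(x,y)
E
```

```text
[687.65034805 152.35907121  95.8863668 ] [-1.79998371e+02  5.13372638e-02 -1.69979041e+02]
[[353.46810931 186.57773616]
 [352.88336394 202.26665962]]
353 186
```

View pics/c5.png

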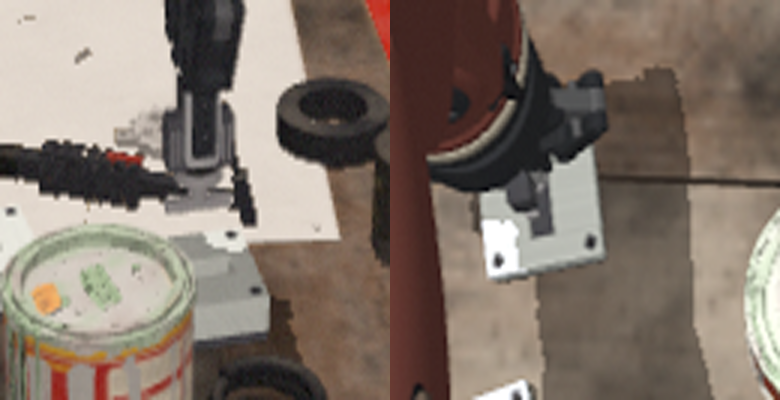

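The side view shows the key mid-point at about column 353.8 against 353.5 predicted, so it is centred to about 1 mm and parallel to the slot. Lowering to the final height.

Request:
{"op": "shift_gripper", "data": {
  "plan": [
    [[0.7,0,4,0,0,0],[0.7,0,9,0,0,0],[0.7,0,14,0,0,0],[0.7,0,18,0,0,0],[0.7,0,20.5,0,0,0],[0.7,0,21.5,0,0,0],[0.7,0,21.5,0,0,0],[0.7,0,21.5,0,0,0],[0.7,0,21.5,0,0,0]]
  ]
}}

```text
time: 11.9
tcp_pos: [686.7, 152.2, 73.9]
orientation: [-180.0, 0.0, -170.0]
wrist_force: [-0.0, 0.4, -2.4]
width: 14.8
grip_force: 59.6
```

```bash
python3 - <<'E'
from h import *
b=env.camera("side")[:,:,::-1]; cv2.imwrite("pics/s6.png",b)
o=env.get_obs(); t=o['tcp_pos']; print(t,o['orientation'],o['wrist_force'],proj("side",[[686.9,152.3,35],[686.9,152.3,24]]))
cv2.imwrite("pics/c6.png",cv2.resize(b[155:235,310:400],None,fx=7,fy=7,interpolation=2))
E
```

```text
[686.63394397 152.17633833  73.92036679] [ 1.79999946e+02  7.74941448e-03 -1.69980786e+02] [ 0.18948057 -0.32990327 -1.92794623] [[352.94599161 197.156094  ]
 [352.88336394 202.26665962]]
```

View pics/c6.png

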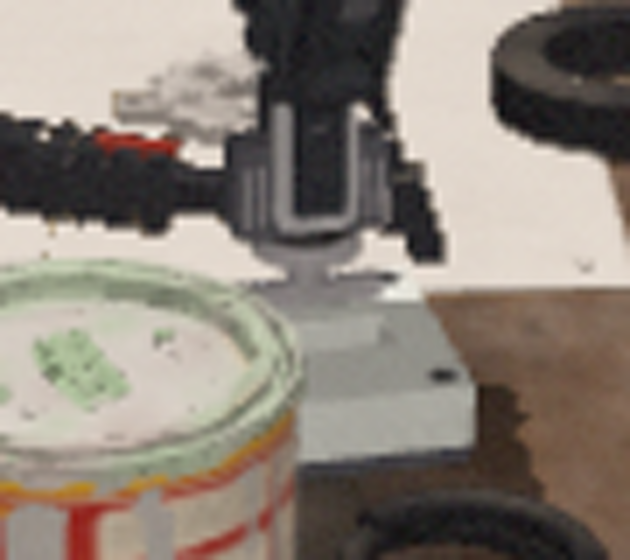

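The key's lower edge is at about row 197.5 (predicted 197.2) and the collar is centred at column 353.3 (slot centre 352.9). That puts it about 11 mm above the slot, with no contact force. Handing in.

```bash
python3 -c "
from rig import env
print(env.finish_job())"
```

```text
the job is handed in; nothing more can be done
None
```

I handed the job in at about 12 s with the plug still gripped upright about 11 mm above the slotted housing, centred to about 1 mm and in line with the slot; I saw no sign of contact with that housing or of the obstacles being disturbed, and the hand-in returned no verdict.

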